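# Deal two shaft collars from the hand-lever feeder

### The arm

A 6-joint arm with a two-finger parallel gripper is mounted at the origin on a cart in front of the work surface, level with it; the furniture and walls round the work are solid. World frame = base frame: x ahead of the robot, y to its left, z up, the work surface at z = 0. Lengths are in m, angles in degrees, forces in N, time in s.
With the tool pointing down it reaches from about 0.35 to 0.875 m from the base axis. Payload 4.2 kg.
Tool frame: the origin (TCP) lies midway between the tips of the shut fingers; the grasp point (between the pads) lies 19 mm behind it; z points along the fingers, y is the direction in which the jaws open and shut (so a half turn about z gives the same grasp; the last joint's range is limited). The gripper opens to 87 mm and grips with 3 to 60 N. Pads are 19 mm wide; open, the fingers measure 117 mm over their backs; the gripper's body (75 mm by 190 mm) begins 51 mm behind the grasp point.
Start: joints at [-60.413, 22.042, 0.453, 0, -68.411, -14.817], TCP at [0.159, -0.604, 0.223] pointing down, gripper open.
Joint ranges: [-179.83, 179.83], [-69.29, 118.12], [-61.27, 80.66], [-181.25, 117.63], [-171.15, -9.14], [-177.46, 177.46]. Speed limits (degrees/s): [159.86, 159.86, 180, 180, 180, 180].

### API

Orientations are given as a 3x3 rotation matrix whose columns are the frame's x, y, z axes.
In Python, from station import sense, capture, finish_job gives the robot as it stands. The module is installed in compiled form; this text tells all that it offers.
- The arm moves only by the shell command python3 -m jog 'ROWS' [OPENING]. ROWS is JSON, a list of rows, each a list of 6 numbers: the shift along the tool's x, y, z in cm, then the turn, a rotation vector about the tool's x, y, z in degrees. In form: [[dx, dy, dz, wx, wy, wz], ...]. A call has exactly 5 rows; each row shifts and turns the commanded pose from where the row before left it, along the tool's axes as they then stand; what a row does not reach is not made up. A row lasts 1/12 s, in which the tool goes at most 41.7 mm and 7.16 degrees, less where a joint would pass 70% of its speed; a pose out of reach is approached as far as the arm can. A call is refused whole if a number of a shift passes 4.17 or a number of a turn 7.16, either way. A call with a gripper value outside its range is refused whole. OPENING is the finger opening in cm, from 0 to 8.7, set as the call begins (- or left out, the last holds). The fingers move at their own pace and stop on an object; the grip force is fixed at half the most. Time passes only in rows, so rows that do not move let the fingers close, or fill a call up. It gives the time, the measured TCP pose, the force and the opening at its end, in the units of the state.
- sense(): the state, without advancing time (a new reading comes with each control period).
- capture(name): name is "scene" or "side" or "wrist"; returns a dict with "frame" (384x512x3 uint8, red, green, blue), "fx", "fy", "cx", "cy" (pixels), "world_to_cam" (4x4, takes a point from world to camera coordinates). Camera axes: x right, y up, looking along -z (the intrinsics and any distortion apply to the point x, -y, -z); pixel columns grow to the right and rows downward; lengths in m; the calibration is good to about 2 mm. The wrist camera is an equidistant fisheye: a pixel r from the principal point sees the ray r / f radians off the axis. A picture is of the moment at which its call begins. There is no depth.
- finish_job(): hands the job in, once; it reports no verdict.
The state is a dict: "time_s": time; "joints": joint angles; "joint_velocities": joint speeds; "effort": joint torques, N m; "tcp_pos": TCP position; "ee_rot": TCP orientation; "wrist_force": force on the tool from outside, world axes, zero at the start; "moment": the same for the moment, N m; "gripper_width": opening from 0.0 (shut) to 1.0 (fully open).
Only numpy, scipy, OpenCV 4.12 (cv2) and the standard library are available. Lean on these libraries where they do the work, as an engineer would, in place of code of your own. Each camera call takes 0.05 s, during which the arm holds its last target.

### The job

Deal exactly two steel collars into the feeder's tray with its spring-loaded lever: swing the lever all the way to its stop and let it spring fully home, then do the same once more. Do not touch the collars themselves; the third collar must stay in the magazine, and the loose roller, tape measure and brass bush lying around the feeder must not be disturbed.

Things in the scene. Friction and masses are not known exactly. Their poses are not given: they have to be found in the camera images.
- feeder: Part feeder fixed to the bench: grey block (top face, the deck, 65 mm high) on a base plate, together x = -33 to +97, y = -57 to +123 mm; four upright rods to 127 mm height hold a stack of collars; open catch tray on its -x side. Origin on the bench under the stack's centre. -x points from the stack out over the tray (roughly toward the robot), +y toward the lever's knob, z up
- magazine_foot (a point): centre of the foot of the stack on the deck, 65 mm above the bench; axes as the feeder
- tray_floor (a point): centre of the aluminium catch tray's floor, 4 mm above the bench, 69 mm to -x of the stack; tray x = -135 to -3, y = -52 to +52 mm from the stack, walls 40 mm high; its rear 30 mm lies under the overhanging deck; axes as the feeder
- lever_pivot (a point): upright axis of the lever, at deck height (65 mm above the bench), 1 mm to -x and 88 mm to +y of the stack in the feeder's axes; axes as the feeder, do not turn with the lever
- feed_lever (a joint): lever angle, rad: 0 home, 0.58 at its stop; grows as the knob is pushed to the feeder's +x (away from the robot), clockwise seen from above. Sprung: 2 N at the knob at home, 6 N at the stop; let go, it swings home in under 0.5 s. Its inner arm pushes the lowest collar out until it drops into the tray; the next collar drops only with the lever home again
- lever_knob (a point): middle of the upright round black knob (18 mm across, from 73 to 135 mm above the bench, this point 105 mm) on the lever's outer end, 110 mm from the pivot; moves with it. From the stack, in feeder axes: at home 32 mm to -x and 193 mm to +y, at the stop 31 mm to +x and 193 mm to +y. The lever's bar below it is at 67 to 75 mm
- collar_1_center (a point): centre of the lowest plain steel collar (ring 42 mm across, 14 mm high) of the stack of three; dealt first
- collar_2_center (a point): centre of the middle collar, same size; dealt second
- collar_3_center (a point): centre of the top collar, same size; must stay in the magazine
- roller: loose bright steel roller, 33 mm across, 38 mm high, standing beside the tray on the lever's side; leave alone. Origin at the centre of its underside
- tape: loose yellow tape measure, 60 x 70 x 36 mm, beside the feeder away from the lever; leave alone. Origin at the centre of its underside
- bush: loose flanged brass bush, 41 mm across, 35 mm high, standing behind the feeder; leave alone. Origin at the centre of its underside
Mind the look-alikes: they are no part of the job. What is shaped like the part that bears collar_3_center but blue is not meant.

How it is judged (in metres and radians):
On the way, in this order (a step that is already met when the one before it is completed fails the run):
1. the lever is swung to its stop (value of joint feed_lever above 0.54 rad), for 0.05 s.
2. the lever is back home, the lowest collar is in the tray and the next has dropped to the foot of the stack (value of joint feed_lever below 0.04 rad and z of collar_1_center in the frame of tray_floor below 0.045 m and distance between collar_2_center and magazine_foot below 0.02 m), for 0.1 s.
3. the lever is swung to its stop a second time (value of joint feed_lever above 0.54 rad), for 0.05 s.
At the end, for the whole second after the job is handed in: The lever is home (under 0.04 rad), the first and second collars rest in the tray (centres within 60 mm of the tray's centre seen from above and less than 45 mm above its floor), and the third rests at the foot of the magazine (centre within 20 mm of the foot point); everything is still (value of joint feed_lever below 0.04 rad and horizontal distance between each of collar_1_center, collar_2_center and tray_floor below 0.06 m and z of each of collar_1_center, collar_2_center in the frame of tray_floor below 0.045 m and distance between collar_3_center and magazine_foot below 0.02 m and linear speed of each of collar_1, collar_2, collar_3 below 0.02 m/s); the robot touches nothing.
It fails at once if the robot touches a collar (contact force between any of the arm, the fingers and collar_1 above 0.5 N or contact force between any of the arm, the fingers and collar_2 above 0.5 N or contact force between any of the arm, the fingers and collar_3 above 0.5 N).
It fails at once if the third collar leaves the magazine (horizontal distance between collar_3_center and magazine_foot above 0.03 m).
It fails at once if the roller, tape measure or bush is moved more than 20 mm (distance of any of roller, tape, bush from where it was at the start of the episode above 0.02 m).
It also fails if it takes over 51 s, if anything falls off the work surface, if the arm or the gripper's body presses on something with over 40 N, if the wrist force passes 120 N, or if a joint passes its speed limit or range.

## Working session

There is one attempt and no reset: what is moved stays moved. The work goes in short steps, Python scripts to look and compute and a shell command to move; the robot and the scene stay as the last step left them, time stands still between calls to the robot, and variables do not carry over. Pictures are saved under pics/ and viewed, and the job is handed in when it is done.

```bash
mkdir -p pics
cat > h.py <<'E'
import numpy as np,cv2
from station import sense,capture
def snap(n,tag):
    c=capture(n); cv2.imwrite(f'pics/{tag}.png',c['frame'][:,:,::-1]); np.save(f'pics/{tag}.npy',{k:v for k,v in c.items() if k!='frame'},allow_pickle=True); return c
E
python3 - <<'E'
from h import *
for n in ['scene','side','wrist']:
    c=snap(n,n+'0'); print(n,c['fx'],c['fy'],c['cx'],c['cy']); print(np.round(c['world_to_cam'],3).tolist(), [k for k in c])
s=sense(); print(s)
E
```

```text
scene 397.8063191797042 397.8063191797042 257.4368616968723 191.39606136857245
[[0.85, -0.526, 0.011, -0.454], [0.388, 0.641, 0.663, -0.297], [-0.356, -0.559, 0.749, -0.714], [0.0, 0.0, 0.0, 1.0]] ['frame', 'fx', 'fy', 'cx', 'cy', 'world_to_cam']
side 424.13705885300743 424.13705885300743 254.1555643122958 189.79945973425055
[[-0.999, -0.043, -0.008, 0.548], [0.02, -0.615, 0.788, -0.037], [-0.038, 0.787, 0.616, -1.061], [0.0, 0.0, 0.0, 1.0]] ['frame', 'fx', 'fy', 'cx', 'cy', 'world_to_cam']
wrist 297.3186396354542 297.3186396354542 253.75317770943553 191.57678823106988
[[-0.255, 0.967, 0.002, 0.625], [-0.928, -0.244, -0.282, 0.034], [-0.272, -0.074, 0.959, -0.39], [0.0, 0.0, 0.0, 1.0]] ['frame', 'fx', 'fy', 'cx', 'cy', 'world_to_cam']
{'time_s': 0.15, 'joints': array([-6.04123266e+01,  2.20825554e+01,  3.98003996e-01, -1.95447707e-02,
       -6.84106667e+01, -1.48175762e+01]), 'joint_velocities': array([-0.05074198, -0.07198537,  0.1442321 ,  0.14469604,  0.02412087,
        0.03639918]), 'effort': array([ 1.88582003e-04, -3.91051698e+01,  1.87587529e+01,  4.22227353e+00,
        1.23732624e-02, -1.34876759e-04]), 'tcp_pos': array([ 0.1592467 , -0.60391089,  0.22169499]), 'ee_rot': array([[-9.66988601e-01, -2.54819051e-01, -5.44717321e-04],
       [-2.54819606e-01,  9.66987282e-01,  1.60175884e-03],
       [ 1.18576055e-04,  1.68768719e-03, -9.99998569e-01]]), 'wrist_force': array([0.01813826, 0.5020774 , 0.08137785]), 'moment': array([ 0.00219798, -0.03560177, -0.00037446]), 'gripper_width': 0.9978530796371583}
```

View pics/scene0.png

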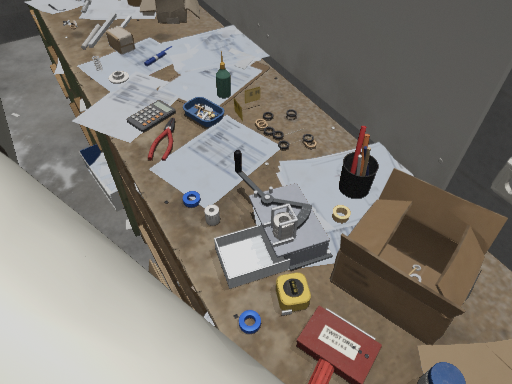

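View pics/side0.png

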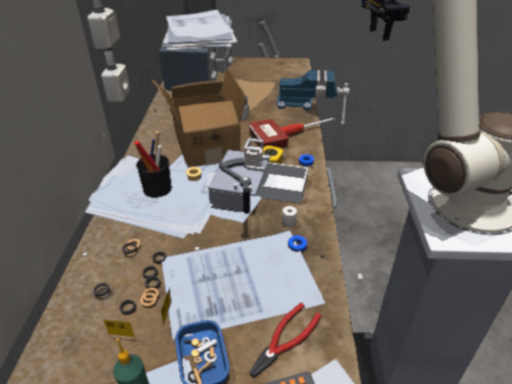

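View pics/wrist0.png

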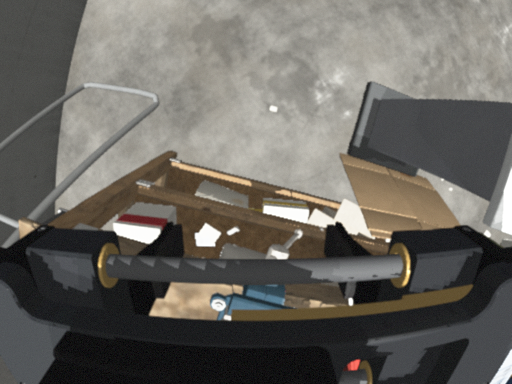

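The scene view shows the feeder around pixel (285,230), with its black knob at (238,160), the tray at (252,255), and the roller at (212,215). The tape is at (293,291), the bush at (342,214), and blue rings at (192,199) and (249,321). In the side view the knob is near (247,190). I'll enlarge both.

Run:
```python
import cv2
a=cv2.imread('pics/scene0.png')[135:285,180:360]; cv2.imwrite('pics/sc_c.png',cv2.resize(a,None,fx=4,fy=4,interpolation=3))
a=cv2.imread('pics/side0.png')[130:230,190:330]; cv2.imwrite('pics/si_c.png',cv2.resize(a,None,fx=5,fy=5,interpolation=3))
```

```text
(no output)
```

View pics/sc_c.png

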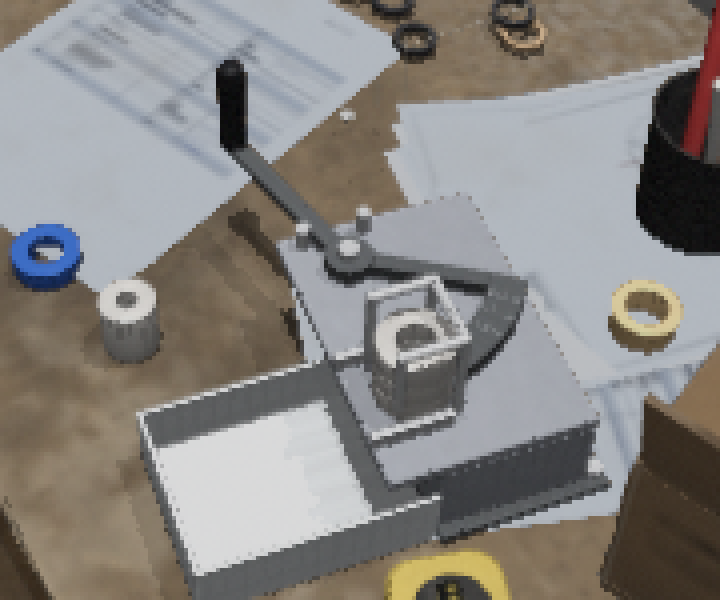

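View pics/si_c.png

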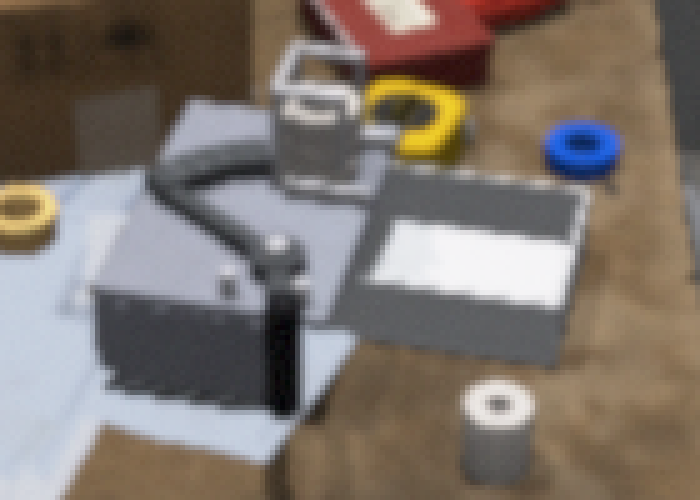

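```bash
cat >> h.py <<'E'
def ray(tag,u,v):
    m=np.load(f'pics/{tag}.npy',allow_pickle=True).item(); T=m['world_to_cam']
    d=np.array([(u-m['cx'])/m['fx'],-(v-m['cy'])/m['fy'],-1.]); R=T[:3,:3]
    o=-R.T@T[:3,3]; d=R.T@d; return o,d/np.linalg.norm(d)
def tri(rs):
    A=np.zeros((3,3));b=np.zeros(3)
    for o,d in rs: P=np.eye(3)-np.outer(d,d);A+=P;b+=P@o
    p=np.linalg.solve(A,b); return p,[np.linalg.norm((np.eye(3)-np.outer(d,d))@(p-o)) for o,d in rs]
def sc(x,y): return ray('scene0',180+(x+.5)/4-.5,135+(y+.5)/4-.5)
def si(x,y): return ray('side0',190+(x+.5)/5-.5,130+(y+.5)/5-.5)
def atz(r,z): o,d=r; return o+d*(z-o[2])/d[2]
E
python3 - <<'E'
from h import *
np.set_printoptions(precision=4,suppress=True)
P={'knobtop':((231,66),(283,285)),'knobbot':((233,148),(284,412)),'stacktop':((411,332),(320,100)),'pivotbolt':((349,245),(276,240)),'rollertop':((127,300),(497,402)),'tape':((447,590),(415,110)),'bushtop':((646,305),(20,202))}
R={}
for k,(a,b) in P.items():
    p,e=tri([sc(*a),si(*b)]); R[k]=p; print(k,p,np.round(e,4))
f=R['stacktop'];
for k in R:print(k,R[k]-f)
for q in [(143,413),(196,575)]: print(atz(sc(*q),.04))
for q in [(590,190)]: print(atz(si(*q),.04))
print(atz(sc(280,242),.065),atz(sc(465,193),.065),atz(sc(598,420),.065),atz(sc(383,484),.065))
E
```

```text
knobtop [0.5579 0.1236 0.137 ] [0.001 0.001]
knobbot [0.5588 0.1269 0.0687] [0.0008 0.0008]
stacktop [ 0.5513 -0.0652  0.1097] [0.0003 0.0003]
pivotbolt [0.5689 0.018  0.0831] [0.0004 0.0004]
rollertop [0.4624 0.0807 0.0377] [0.0006 0.0006]
tape [ 0.5064 -0.1638  0.0424] [0.0031 0.0031]
bushtop [ 0.7111 -0.0737  0.0371] [0.0006 0.0006]
knobtop [0.0066 0.1887 0.0273]
knobbot [ 0.0075  0.192  -0.041 ]
stacktop [0. 0. 0.]
pivotbolt [ 0.0177  0.0832 -0.0266]
rollertop [-0.0889  0.1458 -0.072 ]
tape [-0.0449 -0.0987 -0.0673]
bushtop [ 0.1598 -0.0086 -0.0726]
[0.4329 0.0063 0.04  ]
[ 0.4103 -0.0922  0.04  ]
[ 0.4102 -0.0907  0.04  ]
[0.5456 0.0528 0.065 ] [0.6559 0.0296 0.065 ] [ 0.6224 -0.1344  0.065 ] [ 0.5075 -0.1091  0.065 ]
```

The measurements agree with the text. The knob is at about (0.5585, 0.1255) with its top at 0.137 m, and the stack is at about (0.549, -0.067). The yaw is about -12.8°, and the tray corner, pivot, and block edge agree on it to within about 1.3°.

What could be confused:
- **Knob:** the upright black one at scene (238,160). The other black items are the pen cup at (358,175) and the O-rings at (290,115), and neither fits.
- **Steel collars:** in the rod magazine at (283,222). The blue rings at (192,199) and (249,321) are decoys, and the brass bush is at (342,214).

I'll push the knob with the fingers shut, tool y along feeder y. First step: lift, turn and shut.

```bash
python3 -m jog '[[0,0,-1,0,0,6.9],[0,0,-1,0,0,6.9],[0,0,-1,0,0,6.9],[0,0,-1,0,0,6.9],[0,0,0,0,0,0]]' 0; python3 -m jog '[[-0.7,3,0,0,0,0],[-0.7,3,0,0,0,0],[-0.7,3,0,0,0,0],[-0.7,3,0,0,0,0],[-0.7,3,0,0,0,0]]'
```

```text
time_s: 0.57
tcp_pos: [0.1596, -0.6052, 0.2645]
ee_rot: [[-0.975, 0.224, 0.001], [0.224, 0.975, -0.003], [-0.002, -0.003, -1.0]]
wrist_force: [-0.3, -0.7, 0.7]
gripper_width: 0.71
time_s: 0.98
tcp_pos: [0.2269, -0.4642, 0.2616]
ee_rot: [[-0.976, 0.219, -0.001], [0.219, 0.976, 0.001], [0.001, 0.001, -1.0]]
wrist_force: [0.8, -0.8, -0.4]
gripper_width: 0.324
```

```bash
python3 -m jog '[[-0.75,3.2,0,0,0,0],[-0.75,3.2,0,0,0,0],[-0.75,3.2,0,0,0,0],[-0.75,3.2,0,0,0,0],[-0.75,3.2,0,0,0,0]]'; python3 -m jog '[[-0.75,3.2,0,0,0,0],[-0.75,3.2,0,0,0,0],[-0.75,3.2,0,0,0,0],[-0.75,3.2,0,0,0,0],[-0.75,3.2,0,0,0,0]]';python3 -m jog '[[-0.75,3.2,0,0,0,0],[-0.75,3.2,0,0,0,0],[-0.75,3.2,0,0,0,0],[-0.75,3.2,0,0,0,0],[-0.75,3.2,0,0,0,0]]'
```

```text
time_s: 1.4
tcp_pos: [0.2989, -0.3164, 0.2619]
ee_rot: [[-0.976, 0.219, -0.0], [0.219, 0.976, 0.001], [0.001, 0.001, -1.0]]
wrist_force: [1.1, -0.3, 0.7]
gripper_width: 0.021
time_s: 1.82
tcp_pos: [0.3709, -0.1688, 0.2621]
ee_rot: [[-0.976, 0.219, -0.0], [0.219, 0.976, 0.0], [0.0, 0.0, -1.0]]
wrist_force: [1.2, -0.1, 0.1]
gripper_width: 0.006
time_s: 2.23
tcp_pos: [0.443, -0.0211, 0.262]
ee_rot: [[-0.976, 0.218, -0.001], [0.218, 0.976, 0.0], [0.001, 0.0, -1.0]]
wrist_force: [0.9, 0.2, 0.5]
gripper_width: 0.008
```

```bash
python3 -m jog '[[-0.8,3.2,0,0,0,0],[-0.8,3.2,0,0,0,0],[-0.8,3.2,0,0,0,0],[-0.6,3.2,0,0,0,0],[-0.6,3.2,0,0,0,0]]'; python3 -m jog '[[0,0,0,0,0,0],[0,0,0,0,0,0],[0,0,0,0,0,0],[0,0,0,0,0,0],[0,0,0,0,0,0]]'
python3 - <<'E'
from h import *
for n in ['scene','side','wrist']: snap(n,n+'1')
a=cv2.imread('pics/scene1.png')[100:250,150:350];b=cv2.imread('pics/side1.png')[80:230,150:350]
cv2.imwrite('pics/c1.png',np.hstack([cv2.resize(x,None,fx=2,fy=2,interpolation=3) for x in(a,b)]))
E
```

```text
time_s: 2.65
tcp_pos: [0.5137, 0.1267, 0.2617]
ee_rot: [[-0.976, 0.218, -0.001], [0.218, 0.976, -0.0], [0.001, -0.001, -1.0]]
wrist_force: [0.7, -0.1, 0.7]
gripper_width: 0.003
time_s: 3.07
tcp_pos: [0.5133, 0.1242, 0.2627]
ee_rot: [[-0.975, 0.222, -0.0], [0.222, 0.975, 0.0], [0.0, 0.0, -1.0]]
wrist_force: [0.3, -0.3, 0.1]
gripper_width: 0.007
```

View pics/c1.png

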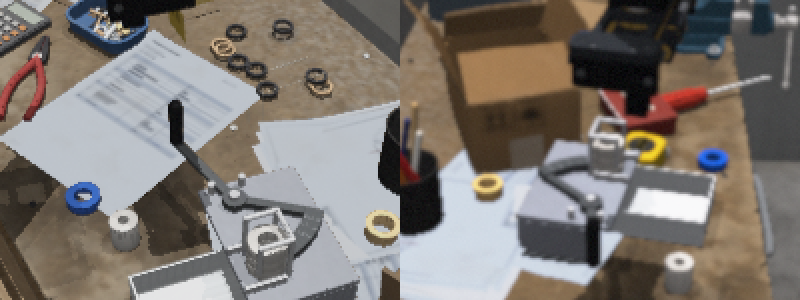

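View pics/wrist1.png

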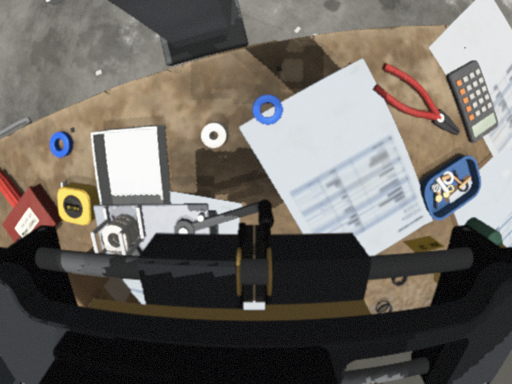

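The wrist view shows the knob top at about (265,210), just ahead of the shut fingers, with the roller at (213,135) and the lever running to the pivot at (185,228). I'll cross-check the knob position with the wrist ray.

Run:
```python
from h import *
m=np.load('pics/wrist1.npy',allow_pickle=True).item();T=m['world_to_cam'];R=T[:3,:3];o=-R.T@T[:3,3]
def w(u,v,z):
    q=np.array([u-m['cx'],v-m['cy']]);r=np.hypot(*q);t=r/m['fx'];q=q/r*np.sin(t)
    d=R.T@np.array([q[0],-q[1],-np.cos(t)]);return o+d*(z-o[2])/d[2]
print(o,w(265,208,.135),w(185,227,.08),w(213,135,.038))
t=T@np.array([.5133,.1242,.2627,1]);print(t)
a=cv2.imread('pics/wrist1.png')[180:300,170:330];cv2.imwrite('pics/w1c.png',cv2.resize(a,None,fx=5,fy=5,interpolation=3))
```

```text
[0.43783674 0.14064697 0.42396526] [0.54058443 0.12908456 0.135     ] [0.5630481  0.02179169 0.08      ] [0.46180499 0.08066798 0.038     ]
[ 7.67121387e-04 -2.85367494e-02 -1.76512761e-01  1.00000000e+00]
```

View pics/w1c.png

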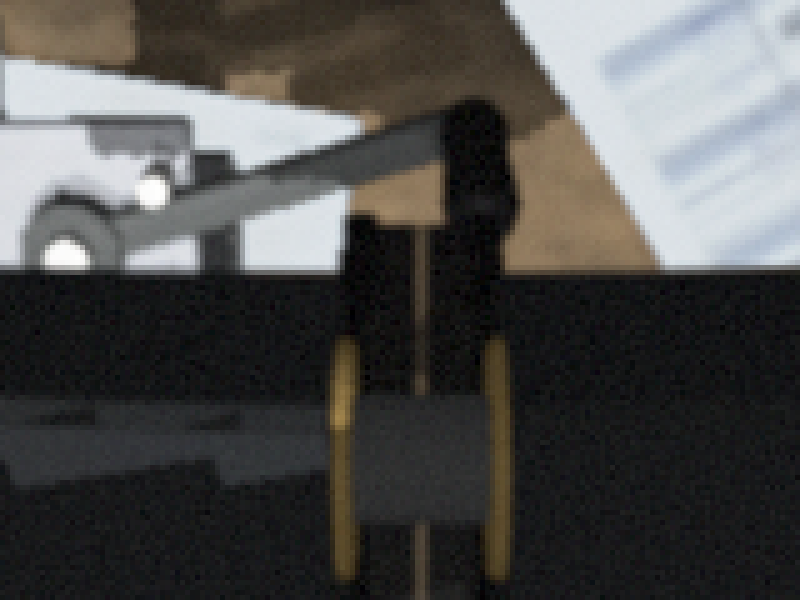

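```bash
python3 -m jog '[[0,0.3,2,0,0,0],[0,0.3,2,0,0,0],[0,0.3,2,0,0,0],[0,0.3,2,0,0,0],[0,0,2,0,0,0]]'; python3 -m jog '[[0,0,2,0,0,0],[0,0,2,0,0,0],[0,0,2,0,0,0],[0,0,0.6,0,0,0],[0,0,0,0,0,0]]'
python3 - <<'E'
from h import *
for n in ['scene','side','wrist']: snap(n,n+'2')
a=cv2.imread('pics/scene2.png')[100:250,150:350];b=cv2.imread('pics/side2.png')[80:230,150:350]
cv2.imwrite('pics/c2.png',np.hstack([cv2.resize(x,None,fx=2,fy=2,interpolation=3) for x in(a,b)]))
a=cv2.imread('pics/wrist2.png')[130:280,150:350];cv2.imwrite('pics/w2c.png',cv2.resize(a,None,fx=4,fy=4,interpolation=3))
E
```

```text
time_s: 3.63
tcp_pos: [0.5165, 0.1369, 0.162]
ee_rot: [[-0.975, 0.222, 0.001], [0.222, 0.975, 0.001], [-0.001, 0.001, -1.0]]
wrist_force: [0.0, -0.8, 0.7]
gripper_width: 0.008
time_s: 4.05
tcp_pos: [0.5154, 0.1361, 0.0951]
ee_rot: [[-0.975, 0.222, -0.003], [0.222, 0.975, -0.002], [0.003, -0.003, -1.0]]
wrist_force: [-0.3, -0.8, 0.4]
gripper_width: 0.002
```

View pics/c2.png

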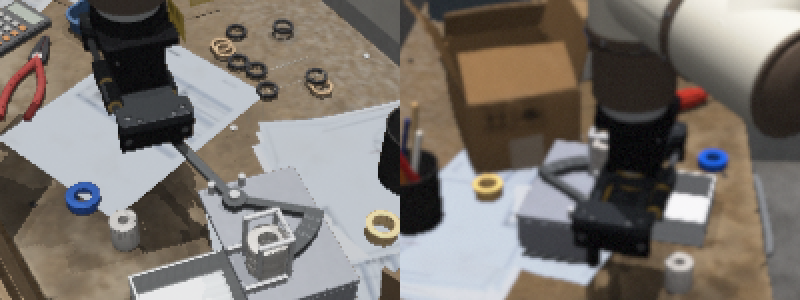

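View pics/w2c.png

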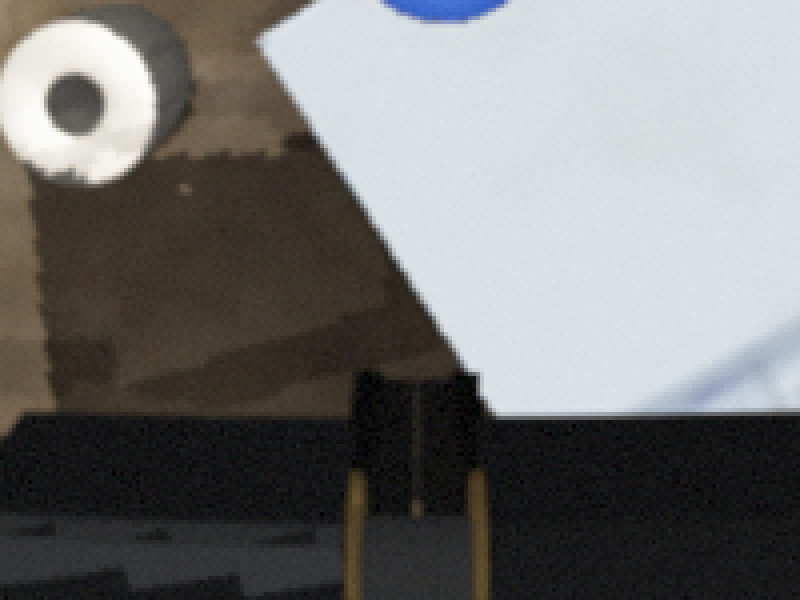

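The lever is untouched and the tool is clear behind the knob. I'll push along tool -x in stages.

```bash
python3 -m jog '[[-0.8,0,0,0,0,0],[-0.8,0,0,0,0,0],[-0.8,0,0,0,0,0],[-0.8,0,0,0,0,0],[-0.8,0,0,0,0,0]]'; python3 -m jog '[[-0.6,0,0,0,0,0],[-0.6,0,0,0,0,0],[-0.6,0,0,0,0,0],[-0.6,0,0,0,0,0],[-0.6,0,0,0,0,0]]'
python3 - <<'E'
from h import *
for n in ['scene','side']: snap(n,n+'3')
a=cv2.imread('pics/scene3.png')[100:250,150:350];b=cv2.imread('pics/side3.png')[80:230,150:350]
cv2.imwrite('pics/c3.png',np.hstack([cv2.resize(x,None,fx=2,fy=2,interpolation=3) for x in(a,b)]))
E
```

```text
time_s: 4.62
tcp_pos: [0.5562, 0.1302, 0.0968]
ee_rot: [[-0.975, 0.222, 0.001], [0.222, 0.975, 0.004], [0.0, 0.004, -1.0]]
wrist_force: [-6.1, 8.3, 0.6]
gripper_width: 0.002
time_s: 5.03
tcp_pos: [0.5857, 0.1247, 0.0965]
ee_rot: [[-0.975, 0.221, 0.002], [0.221, 0.975, 0.005], [-0.001, 0.005, -1.0]]
wrist_force: [-3.4, 10.8, -0.9]
gripper_width: 0.005
```

View pics/c3.png

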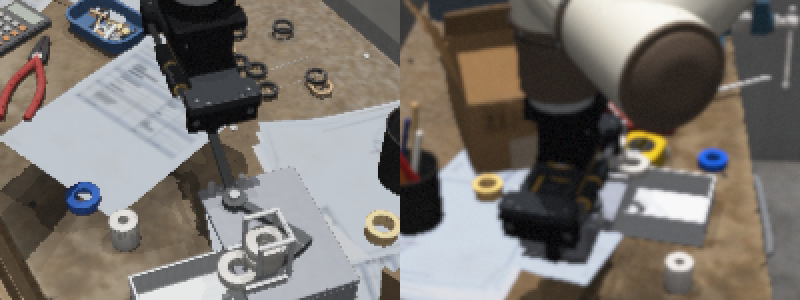

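The first collar is sliding out, but the force has a strong +y part, so the contact may be near a finger edge. I'll zoom in to see where the knob sits.

Run:
```python
from h import *
snap('wrist','wrist3')
print(sense()['wrist_force'],sense()['moment'])
a=cv2.imread('pics/scene3.png')[140:260,210:330];b=cv2.imread('pics/side3.png')[140:230,190:280]
cv2.imwrite('pics/c3z.png',np.hstack([cv2.resize(x,(400,400),interpolation=3) for x in(a,b)]))
a=cv2.imread('pics/wrist3.png')[150:300,150:350];cv2.imwrite('pics/w3c.png',cv2.resize(a,None,fx=4,fy=4,interpolation=3))
```

```text
[-3.51980863  2.96932977  0.51569087] [1.06225137 0.89829821 0.07196732]
```

View pics/c3z.png

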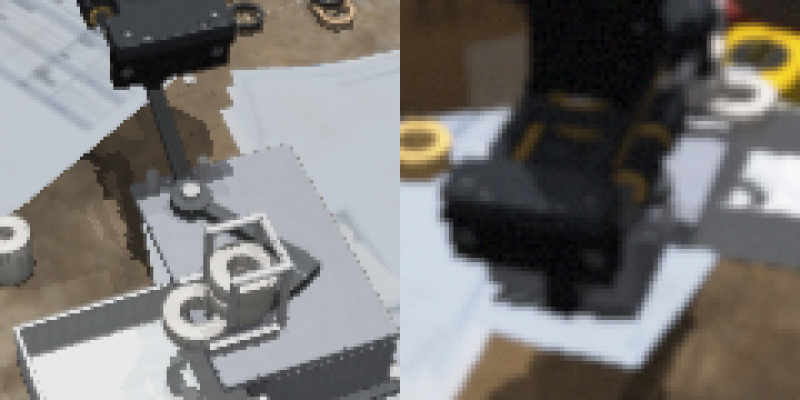

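View pics/w3c.png

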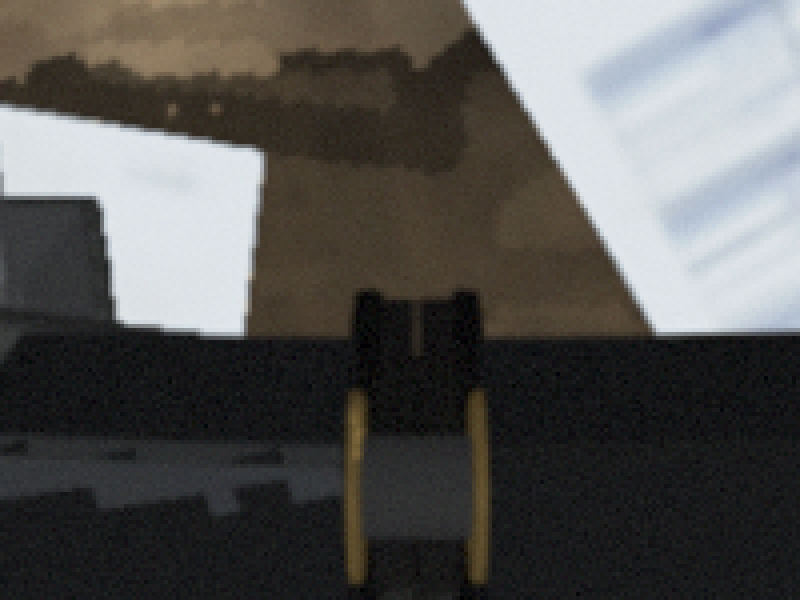

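The static force is now only (-3.5, 3.0) N, which fits the spring plus some friction, and the lever lies against the fingers. About 18 mm remain to the stop.

```bash
python3 -m jog '[[-0.4,-0.05,0,0,0,0],[-0.4,-0.05,0,0,0,0],[-0.4,-0.05,0,0,0,0],[-0.3,-0.05,0,0,0,0],[0,0,0,0,0,0]]'; python3 -m jog '[[-0.2,0,0,0,0,0],[-0.2,0,0,0,0,0],[0,0,0,0,0,0],[0,0,0,0,0,0],[0,0,0,0,0,0]]'
```

```text
time_s: 5.6
tcp_pos: [0.599, 0.1174, 0.0961]
ee_rot: [[-0.975, 0.222, -0.001], [0.222, 0.975, 0.002], [0.001, 0.002, -1.0]]
wrist_force: [-3.3, 7.1, 0.4]
gripper_width: 0.006
time_s: 6.02
tcp_pos: [0.6018, 0.1163, 0.0961]
ee_rot: [[-0.975, 0.222, -0.003], [0.222, 0.975, 0.001], [0.003, 0.001, -1.0]]
wrist_force: [-5.6, 6.4, 1.0]
gripper_width: 0.005
```

```bash
python3 -m jog '[[-0.2,0,0,0,0,0],[-0.2,0,0,0,0,0],[0,0,0,0,0,0],[0,0,0,0,0,0],[0,0,0,0,0,0]]'
python3 - <<'E'
from h import *
for n in ['scene','side']: snap(n,n+'4')
a=cv2.imread('pics/scene4.png')[140:260,210:330];b=cv2.imread('pics/side4.png')[140:230,190:280]
cv2.imwrite('pics/c4z.png',np.hstack([cv2.resize(x,(400,400),interpolation=3) for x in(a,b)]))
E
```

```text
time_s: 6.43
tcp_pos: [0.6024, 0.1159, 0.096]
ee_rot: [[-0.975, 0.222, -0.009], [0.222, 0.975, 0.001], [0.009, -0.001, -1.0]]
wrist_force: [-12.7, 10.2, 7.4]
gripper_width: 0.008
```

View pics/c4z.png

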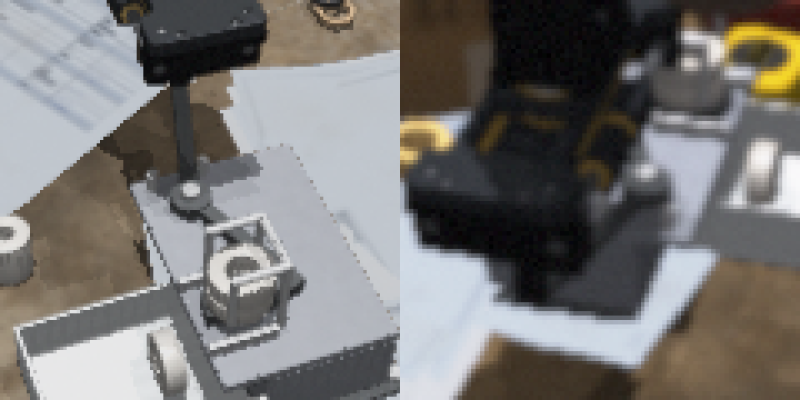

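The tool has stalled at the stop: 4 mm was commanded, it moved 0.6 mm, and the force jumped. Collar 1 is in the tray, standing on edge. I'll back off so the lever can spring home.

```bash
python3 -m jog '[[1,0,0,0,0,0],[1.2,0,0,0,0,0],[1.2,0,0,0,0,0],[1.2,0,0,0,0,0],[1.2,0.2,0,0,0,0]]'; python3 -m jog '[[1.5,0,0,0,0,0],[1.5,0,0,0,0,0],[0.6,0,0,0,0,0],[0,0,0,0,0,0],[0,0,0,0,0,0]]';  python3 -m jog '[[0,0,0,0,0,0],[0,0,0,0,0,0],[0,0,0,0,0,0],[0,0,0,0,0,0],[0,0,0,0,0,0]]'
python3 - <<'E'
from h import *
for n in ['scene','side']: snap(n,n+'5')
a=cv2.imread('pics/scene5.png')[140:290,190:340];b=cv2.imread('pics/side5.png')[120:230,200:310]
cv2.imwrite('pics/c5z.png',np.hstack([cv2.resize(x,(400,400),interpolation=3) for x in(a,b)]))
E
```

```text
time_s: 6.95
tcp_pos: [0.5499, 0.1287, 0.0963]
ee_rot: [[-0.975, 0.223, -0.001], [0.223, 0.975, -0.001], [0.001, -0.001, -1.0]]
wrist_force: [-0.1, 0.1, -0.7]
gripper_width: 0.007
time_s: 7.37
tcp_pos: [0.5163, 0.1374, 0.097]
ee_rot: [[-0.975, 0.221, 0.001], [0.221, 0.975, 0.0], [-0.001, 0.001, -1.0]]
wrist_force: [-0.1, 0.6, -0.3]
gripper_width: 0.005
time_s: 7.78
tcp_pos: [0.5156, 0.137, 0.0964]
ee_rot: [[-0.975, 0.222, -0.0], [0.222, 0.975, -0.0], [0.0, -0.0, -1.0]]
wrist_force: [-0.4, 0.2, -0.2]
gripper_width: 0.005
```

View pics/c5z.png

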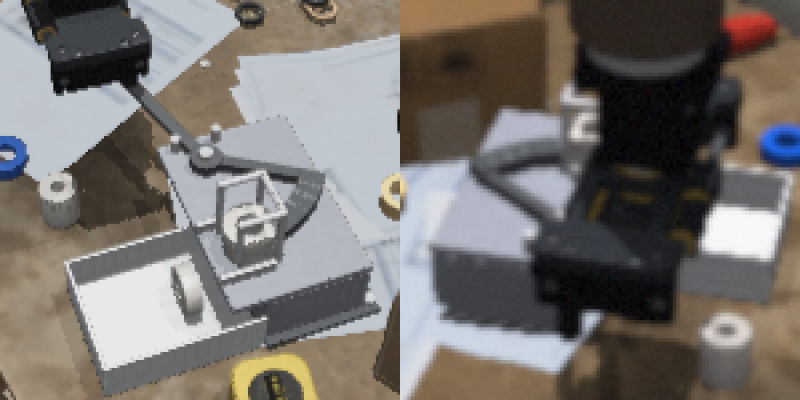

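The lever is home again. The remaining stack looks slightly tilted, so I'll zoom in before the second stroke.

Run:
```python
from h import *
for n in ['scene','side']: snap(n,n+'6')
a=cv2.imread('pics/scene6.png')[200:260,245:305];b=cv2.imread('pics/scene0.png')[200:260,245:305]
cv2.imwrite('pics/c6z.png',np.hstack([cv2.resize(x,(400,400),interpolation=3) for x in(a,b)]))
```

```text
(no output)
```

View pics/c6z.png

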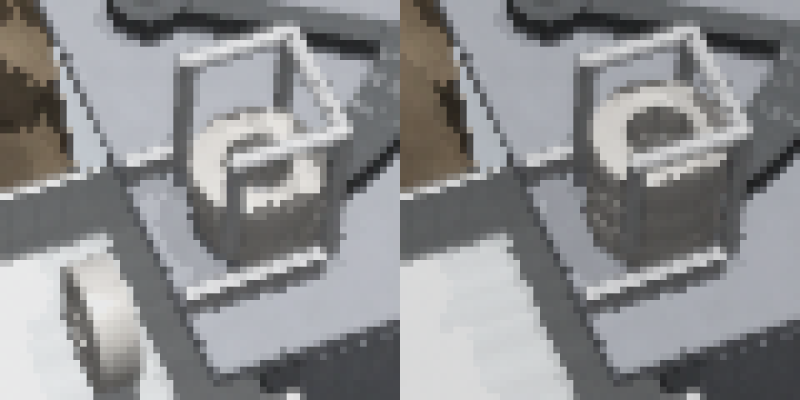

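The stack is level with two collars left, and the lower one is at the foot. I'll locate collar 1, which is standing on edge, to judge how collar 2 will fall.

Run:
```python
from h import *
p=atz(ray('scene6',245+100/6.67,200+320/6.67),.025)
o=np.array([.549,-.068]);X=np.array([.975,-.2215]);Y=np.array([.2215,.975]);d=p[:2]-o
print(p,'feeder',d@X,d@Y,'vs tray centre',d@X+.069)
```

```text
[ 0.50562168 -0.05606362  0.025     ] feeder -0.04493777224496425 0.002029676943485961 vs tray centre 0.024062227755035755
```

Collar 1 stands about 12 mm beyond the deck edge, still 24 mm from the tray centre. I'll make the second stroke somewhat faster in mid-travel, so collar 2 has enough momentum to clear it or tip it over, and ease into the stop.

```bash
python3 -m jog '[[-0.8,0,0,0,0,0],[-0.8,0,0,0,0,0],[-1,0,0,0,0,0],[-1.7,0,0,0,0,0],[-1.7,0,0,0,0,0]]'; python3 -m jog '[[-1.6,0,0,0,0,0],[-0.7,-0.1,0,0,0,0],[-0.4,-0.1,0,0,0,0],[-0.2,0,0,0,0,0],[0,0,0,0,0,0]]'; python3 -m jog '[[-0.2,0,0,0,0,0],[-0.2,0,0,0,0,0],[0,0,0,0,0,0],[0,0,0,0,0,0],[0,0,0,0,0,0]]'
python3 - <<'E'
from h import *
for n in ['scene','side']: snap(n,n+'7')
a=cv2.imread('pics/scene7.png')[140:290,190:340];b=cv2.imread('pics/side7.png')[120:230,200:310]
cv2.imwrite('pics/c7z.png',np.hstack([cv2.resize(x,(400,400),interpolation=3) for x in(a,b)]))
E
```

```text
time_s: 8.4
tcp_pos: [0.5742, 0.1261, 0.0962]
ee_rot: [[-0.975, 0.222, -0.001], [0.222, 0.975, 0.004], [0.002, 0.004, -1.0]]
wrist_force: [-5.5, 7.6, 1.2]
gripper_width: 0.006
time_s: 8.82
tcp_pos: [0.602, 0.1167, 0.096]
ee_rot: [[-0.975, 0.222, -0.001], [0.222, 0.975, 0.002], [0.002, 0.002, -1.0]]
wrist_force: [-3.5, 5.6, 0.4]
gripper_width: 0.006
time_s: 9.23
tcp_pos: [0.6026, 0.1164, 0.0959]
ee_rot: [[-0.975, 0.222, -0.007], [0.222, 0.975, 0.002], [0.008, 0.0, -1.0]]
wrist_force: [-10.8, 10.4, 4.8]
gripper_width: 0.007
```

View pics/c7z.png

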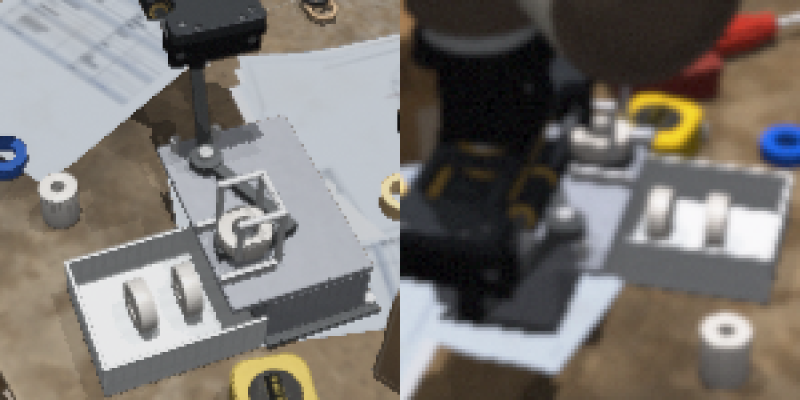

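The stop was reached again, with the same stall pose and force rise as before. Both collars are in the tray and the third is still held. I'll let the lever home and back away.

```bash
python3 -m jog '[[1,0,0,0,0,0],[1.2,0,0,0,0,0],[1.2,0,0,0,0,0],[1.2,0,0,0,0,0],[1.2,0.2,0,0,0,0]]'; python3 -m jog '[[1.5,0,0,0,0,0],[1.5,0,0,0,0,0],[0.6,0,0,0,0,0],[0,0,0,0,0,0],[0,0,0,0,0,0]]';  python3 -m jog '[[0,0,-1.5,0,0,0],[0,0,-2,0,0,0],[0,0,-2,0,0,0],[0,0,-2,0,0,0],[0,0,-2,0,0,0]]'; python3 -m jog '[[0,2,-2,0,0,0],[0,3,0,0,0,0],[0,3,0,0,0,0],[0,3,0,0,0,0],[0,2,0,0,0,0]]'; python3 -m jog '[[0,0,0,0,0,0],[0,0,0,0,0,0],[0,0,0,0,0,0],[0,0,0,0,0,0],[0,0,0,0,0,0]]'
python3 - <<'E'
from h import *
for n in ['scene','side']: snap(n,n+'8')
a=cv2.imread('pics/scene8.png')[140:290,190:340];b=cv2.imread('pics/side8.png')[120:230,200:310]
cv2.imwrite('pics/c8z.png',np.hstack([cv2.resize(x,(400,400),interpolation=3) for x in(a,b)]))
o=np.array([.549,-.068]);X=np.array([.975,-.2215]);Y=np.array([.2215,.975])
E
```

```text
time_s: 9.75
tcp_pos: [0.5489, 0.1289, 0.096]
ee_rot: [[-0.975, 0.223, -0.002], [0.223, 0.975, -0.001], [0.002, -0.001, -1.0]]
wrist_force: [-1.4, 0.0, 0.2]
gripper_width: 0.002
time_s: 10.17
tcp_pos: [0.5153, 0.1376, 0.0969]
ee_rot: [[-0.975, 0.222, 0.001], [0.222, 0.975, 0.0], [-0.001, 0.001, -1.0]]
wrist_force: [1.5, 0.4, 0.2]
gripper_width: 0.008
time_s: 10.58
tcp_pos: [0.5155, 0.1372, 0.1926]
ee_rot: [[-0.975, 0.223, 0.001], [0.223, 0.975, 0.0], [-0.001, 0.0, -1.0]]
wrist_force: [0.6, -0.2, 0.4]
gripper_width: 0.009
time_s: 11.0
tcp_pos: [0.545, 0.2664, 0.2116]
ee_rot: [[-0.975, 0.222, 0.002], [0.222, 0.975, 0.001], [-0.001, 0.001, -1.0]]
wrist_force: [0.8, 0.5, 0.2]
gripper_width: 0.007
time_s: 11.42
tcp_pos: [0.5434, 0.2631, 0.2118]
ee_rot: [[-0.975, 0.223, 0.0], [0.223, 0.975, 0.0], [-0.0, 0.0, -1.0]]
wrist_force: [0.2, -0.0, -0.2]
gripper_width: 0.006
```

View pics/c8z.png

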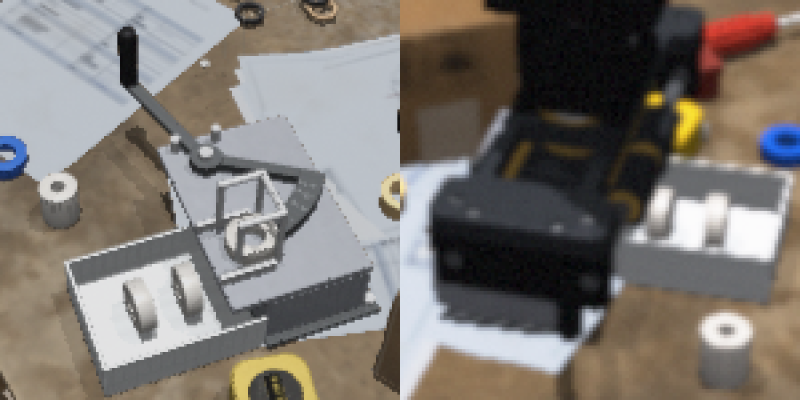

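View pics/scene8.png

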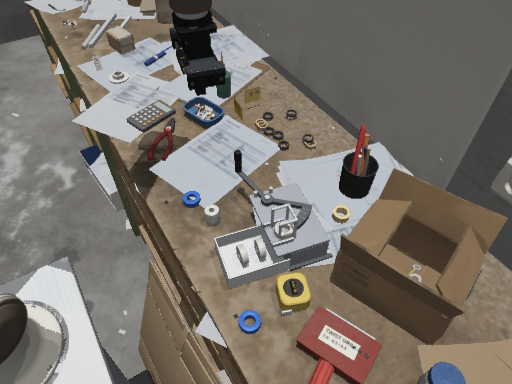

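The lever is home, one collar is at the foot, two are in the tray, and the loose items look unmoved. Last, a numeric check on positions and stillness.

Run:
```python
from h import *
snap('scene','scene9')
o=np.array([.549,-.068]);X=np.array([.975,-.2215]);Y=np.array([.2215,.975])
for q in [(142,306),(186,291)]:
    p=atz(ray('scene8',190+q[0]*.375,140+q[1]*.375),.025);d=p[:2]-o;print(np.hypot(d@X+.069,d@Y))
A,B,C=[cv2.imread(f'pics/scene{i}.png',0).astype(int) for i in (0,8,9)]
for n,(x0,y0,x1,y1) in dict(knob=(230,145,262,190),roller=(202,203,221,226),tape=(275,272,312,312),bush=(330,204,353,224),tray=(216,226,285,282)).items():
    print(n,np.abs(A-B)[y0:y1,x0:x1].mean().round(1),np.abs(C-B)[y0:y1,x0:x1].mean().round(1))
```

```text
0.014940380034685157
0.022632313986557837
knob 8.2 0.7
roller 7.9 0.6
tape 7.6 0.6
bush 8.8 0.5
tray 16.2 0.5
```

Run:
```python
from h import *
A,B=[cv2.imread(f'pics/scene{i}.png') for i in (0,8)]
for n,(x0,y0,x1,y1) in dict(knob=(230,145,262,190),roller=(202,203,221,226),tape=(275,272,312,312),bush=(330,204,353,224),cup=(338,140,380,198)).items():
    r=cv2.matchTemplate(B[y0-8:y1+8,x0-8:x1+8],A[y0:y1,x0:x1],cv2.TM_CCOEFF_NORMED);_,m,_,l=cv2.minMaxLoc(r);print(n,m,l[0]-8,l[1]-8)
```

```text
knob 0.9996776580810547 0 0
roller 0.9998160004615784 0 0
tape 0.9996650815010071 0 0
bush 0.9998265504837036 0 0
cup 0.9995564818382263 0 0
```

Nothing has shifted: every item matches at zero pixels, and the earlier difference was only brightness. I'll hand the job in.

```bash
python3 -c "
from station import finish_job
print(finish_job())"
```

```text
the job is handed in; nothing more can be done
None
```

I dealt two collars with two full lever strokes, pushing the knob with shut fingers and letting the lever spring home after each. I handed the job in at about 11.5 s; `finish_job()` gives no verdict.

- **Stops:** both strokes stalled at the same tool pose (x about 0.602 m) with a clear force rise, so I take both as reaching the stop. I had no direct lever-angle reading.
- **Lever and loose items:** in the last pictures the knob, roller, tape measure and bush match the first picture with zero pixel shift, so the lever is home.
- **Collars:** both dealt collars stand on edge in the tray, about 15 and 23 mm from its centre. The third lies at the foot of the magazine, judged by eye.
- **Stillness:** two pictures taken one after the other show no movement.
- **Robot:** it is well clear, with the wrist force near zero.

Two things were not as expected. The collars landed on edge rather than flat, though still inside the limits. There was also more sideways force during the push than the spring alone would give, up to about 11 N, probably knob friction; it had no visible effect.

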